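# Push the red seal home in the V-shaped stamping guide

## Task

Get the round dark-red seal ready for stamping: pick it up, stand it upright on the yellow paper in the open mouth of the V-shaped guide, about 4 cm short of its seat, then push it along the paper until it is snug against both wooden sides and the brass stop at the back, and let go of it. Leave the white seal and the green seal standing where they are.

Things in the scene. Friction and masses are not known exactly. Their poses are not given: they have to be found in the camera images.
- red_seal: The seal to use: upright round stone cylinder, dark red with a thin brass band near the top, 40 mm diameter, straight body 60 mm high (plus a 7 mm dome on top that is not solid), 140 to 280 g. Origin at the centre of its underside, z up its axis. Stands loose on the table at the start.
- guide: Fixed V: two dark wood bars (66 long, 12 thick, 14 mm high) at 45 deg to its x axis, a brass stop (14 mm high) at the narrow end. Origin: on the paper, where the seal's underside centre is when home; both bars and stop are 20 mm from it. x: push direction, mouth to stop; z up. Mouth 110 wide, 27 mm before origin. Fixed yellow pad, top 6 mm above table, reaches 145 before, 65 past, 95 mm aside.
- white_seal: A bystander: an upright round white ceramic seal with a blue band, 40 mm in diameter, 60 mm high plus a low dome. Origin at the centre of its underside. Must stay where it stands.
- green_seal: A bystander: an upright square green stone seal, 36 by 36 mm, 60 mm high plus a low dome. Origin at the centre of its underside. Must stay where it stands.
Mind the look-alikes: they are no part of the job. Of the things that look like the red_seal, the middle-sized one is meant.

How it is judged:
On the way, in this order (a step that is already met when the one before it is completed fails the run):
1. the red seal stands upright on the paper in the mouth of the guide, its centre 12 to 80 mm short of home and within 30 mm of the guide's axis (x of red_seal in the frame of guide between -0.08 and -0.012 m and y of red_seal in the frame of guide between -0.03 and 0.03 m and z of red_seal in the frame of guide below 0.004 m and angle between red_seal's own z axis and vertical below 0.18 rad), for 0.1 s.
2. the red seal is pushed home: within 6 mm of its seat and pressing on the guide (horizontal distance between red_seal and guide below 0.006 m and contact force between red_seal and guide above 0.3 N), for 0.02 s.
At the end, for the whole second after the job is handed in: The red seal stands at rest, upright within 10 degrees, on the paper, released, its centre within 6 mm of the fully-home point of the guide; the white and green seals stand within 20 mm of where they were (horizontal distance between red_seal and guide below 0.006 m and z of red_seal in the frame of guide between -0.004 and 0.004 m and angle between each of red_seal, white_seal, green_seal's own z axis and vertical below 0.17 rad and linear speed of red_seal below 0.02 m/s and distance of each of white_seal, green_seal from where it was at the start of the episode below 0.02 m); the robot touches nothing.
It fails at once if the white or green seal is shifted by more than 20 mm (distance of any of white_seal, green_seal from where it was at the start of the episode above 0.02 m).
It also fails if it takes over 40 s, if anything falls off the work surface, if the arm or the gripper's body presses on something with over 40 N, if the wrist force passes 120 N, or if a joint passes its speed limit or range.

## Robot

A 6-joint arm with a two-finger parallel gripper is mounted at the origin on the work surface. World frame = base frame: x ahead of the robot, y to its left, z up, the work surface at z = 0. Lengths are in m, angles in rad, forces in N, time in s.
With the tool pointing down it reaches from about 0.35 to 0.725 m from the base axis. Payload 6 kg.
Tool frame: the origin (TCP) lies at the centre of the arm's flange, where the gripper is bolted on; the fingertips stand 173 mm ahead of it and the grasp point (between the pads) lies 155 mm ahead of it; x points along the fingers, z is the direction in which the jaws open and shut, and the axes are right-handed (so a half turn about x gives the same grasp; the last joint's range is limited). The gripper opens to 85 mm and grips with 20 to 120 N. Pads are 22 mm wide; open, the fingers measure 114 mm over their backs; the gripper's body (76 mm by 85 mm) begins 54 mm behind the grasp point. The pads swing forward as they close: fully open they stand 13 mm farther back than shut.
Start: joints at [1.48, 0.04, 0.085, 0, -1.615, -0.334], TCP at [0.247, 0.547, 0.405] pointing down, gripper open.
Joint ranges: [-2.56, 2.56], [-1.29, 2.01], [-1.08, 1.49], [-3.29, 1.98], [-2.81, -0.18], [-2.99, 2.99]. Speed limits (rad/s): [2.57, 2.57, 3.01, 3.14, 3.14, 3.14].

## Interface

Orientations are given as a 3x3 rotation matrix whose columns are the frame's x, y, z axes.
In Python, from station import robot, optics gives the robot as it stands.
- The arm moves only by the tool carry_out, never from a script. Its arguments are lists of equal length, an entry for each row: "linear": the shift along the tool's x, y, z in cm, a list of three; "twist": the turn about the tool's x in rad; "claw": the opening in per cent of the stroke, from 0 (shut) to 100 (fully open). A call has 1 to 10 rows; each row shifts and turns the commanded pose from where the row before left it, along the tool's axes as they then stand; what a row does not reach is not made up. A row lasts 1/12 s, in which the tool goes at most 41.7 mm and 7.16 degrees, less where a joint would pass 70% of its speed; a pose out of reach is approached as far as the arm can. A call with a gripper value outside its range is refused whole. The fingers move at their own pace and stop on an object; the grip force is fixed at half the most. Time passes only in rows, so rows that do not move let the fingers close. It gives the time, the measured TCP pose, the force and the opening at its end, in the units of the state.
- robot.read_state(): the state, without advancing time (a new reading comes with each control period).
- optics.grab_frame(name): name is "scene" or "top" or "wrist"; returns the picture (480x640x3 uint8, red, green, blue); there is no depth.
- optics.calibration(name): a dict with "intrinsics" (3x3 intrinsics, pixels), "camera_from_world" (4x4, takes a point from world to camera coordinates). Camera axes: x right, y down, z forward; pixel columns grow to the right and rows downward; lengths in m; the calibration is good to about 2 mm. A picture is of the moment at which its call begins: read the wrist's pose just before it. calibration takes no time and is no camera call; for the wrist camera it gives the pose at the moment of the call.
- robot.hand_in(): hands the job in, once; it reports no verdict.
The state is a dict: "clock": time; "joint_positions": joint angles; "joint_vel": joint speeds; "effort": joint torques, N m; "ee_pos": TCP position; "ee_rot": TCP orientation; "contact_force": force on the tool from outside, world axes, zero at the start; "wrist_torque": the same for the moment, N m; "grip_width": opening from 0.0 (shut) to 1.0 (fully open).
Only numpy, scipy, OpenCV 4.12 (cv2) and the standard library are available. Lean on these libraries where they do the work, as an engineer would, in place of code of your own. Each camera call takes 0.05 s, during which the arm holds its last target.

## Working session

There is one attempt and no reset: what is moved stays moved. The work goes in short steps, Python scripts to look and compute and a tool call to move; the robot and the scene stay as the last step left them, time stands still between calls to the robot, and variables do not carry over. Pictures are saved under pics/ and viewed, and the job is handed in when it is done.

Besides the shell and the picture viewer there is one more tool, called after "Emit:" by a JSON object that holds its "api" and its "payload". carry_out: Moves the arm, as the interface text tells. Its arguments: {"type":"object","properties":{"linear":{"type":"array","items":{"type":"array","items":{"type":"number"}}},"twist":{"type":"array","items":{"type":"number"}},"claw":{"type":"array","items":{"type":"number"}}},"required":["linear","twist","claw"]}

```bash
ls; mkdir -p pics
python3 - <<'E'
from station import robot, optics
import cv2
for n in ["scene","top"]:
    cv2.imwrite(f"pics/{n}0.png",optics.grab_frame(n)[:,:,::-1])
s=robot.read_state()
print(s)
for n in ["scene","top","wrist"]: print(optics.calibration(n))
E
```

```text
pics
{'clock': 0.1, 'joint_positions': array([ 1.47972425e+00,  4.07490640e-02,  8.39239181e-02, -3.88866575e-04,
       -1.61550132e+00, -3.33694331e-01]), 'joint_vel': array([ 0.00035815, -0.0014115 ,  0.00230473,  0.0019607 , -0.00080484,
        0.00054776]), 'effort': array([-4.71936204e-03, -3.69345903e+01,  3.48285306e+01,  6.95165858e+00,
       -4.48133520e-03, -6.57424835e-07]), 'ee_pos': array([0.24717737, 0.54670095, 0.40379113]), 'ee_rot': array([[-5.26029164e-04,  9.11142096e-01, -4.12091985e-01],
       [-1.48847441e-03, -4.12092298e-01, -9.11140890e-01],
       [-9.99998754e-01,  1.34101691e-04,  1.57298426e-03]]), 'contact_force': array([-0.08831181,  0.2451029 , -0.77414988]), 'wrist_torque': array([-0.05008223, -0.00034985,  0.02711516]), 'grip_width': 0.9994697707250598}
{'intrinsics': array([[519.43167845,   0.        , 321.83183751],
       [  0.        , 519.43167845, 241.16760417],
       [  0.        ,   0.        ,   1.        ]]), 'camera_from_world': array([[ 0.77190768,  0.63556437,  0.0147126 , -0.44840654],
       [ 0.48774866, -0.57722146, -0.65491727,
[... 312 characters left out ...]
mera_from_world': array([[ 0.00193169, -0.99970384, -0.02425913,  0.06026442],
       [-0.98026395,  0.00290264, -0.19767188,  0.55016974],
       [ 0.19768375,  0.02416219, -0.97996802,  0.81809087],
       [ 0.        ,  0.        ,  0.        ,  1.        ]])}
{'intrinsics': array([[346.73230088,   0.        , 319.88450438],
       [  0.        , 346.73230088, 235.13343238],
       [  0.        ,   0.        ,   1.        ]]), 'camera_from_world': array([[-0.41228226, -0.91105526,  0.0012854 ,  0.60030841],
       [-0.86885424,  0.39360858,  0.30027421, -0.03871658],
       [-0.27407234,  0.1226809 , -0.95385206,  0.37931401],
       [ 0.        ,  0.        ,  0.        ,  1.        ]])}
```

View pics/scene0.png

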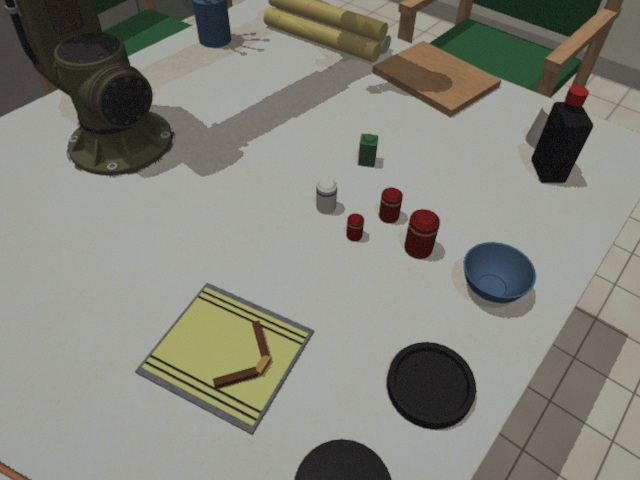

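View pics/top0.png

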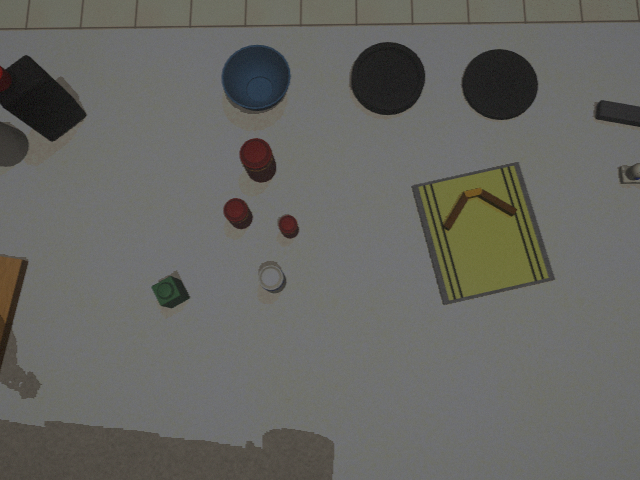

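The scene shows three red seals. In the top view the large one is at (257,158), the middle one at (237,212) and the small one at (288,226). White is at (271,277), green at (170,292), and the V guide has its stop at about (474,192). I'll enlarge the crops next.

Run:
```python
import cv2
t=cv2.imread("pics/top0.png")
cv2.imwrite("pics/tA.png",cv2.resize(cv2.convertScaleAbs(t[130:310,140:320],alpha=1.6),None,fx=3.3,fy=3.3,interpolation=cv2.INTER_CUBIC))
cv2.imwrite("pics/tB.png",cv2.resize(t[155:310,405:560],None,fx=3.8,fy=3.8,interpolation=cv2.INTER_CUBIC))
s=cv2.imread("pics/scene0.png")
cv2.imwrite("pics/sA.png",cv2.resize(s[120:280,300:460],None,fx=3.7,fy=3.7,interpolation=cv2.INTER_CUBIC))
```

```text
(no output)
```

View pics/tA.png

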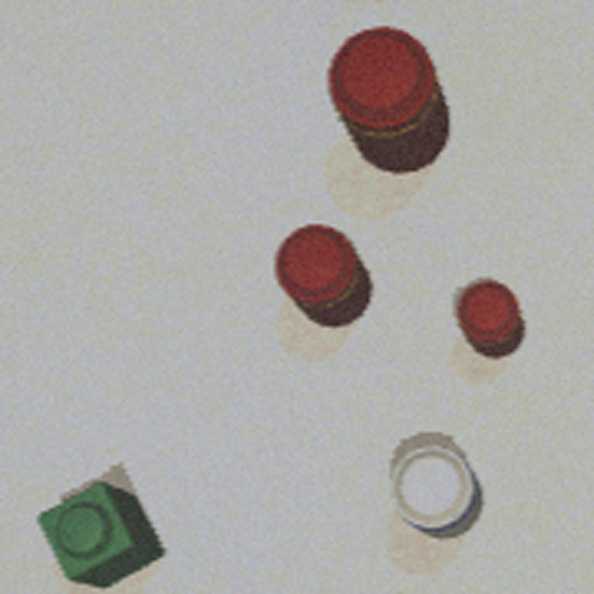

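View pics/tB.png

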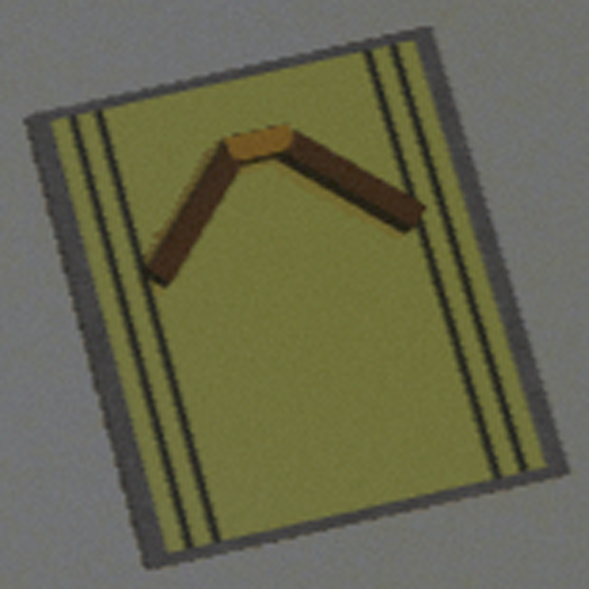

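View pics/sA.png

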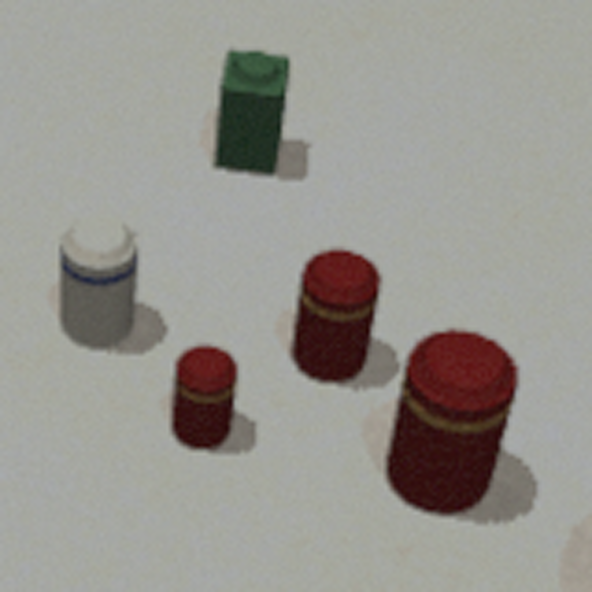

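```bash
cat > h.py <<'E'
import numpy as np, cv2
from scipy.optimize import least_squares, minimize
from station import robot, optics
def proj(c,P):
    P=np.atleast_2d(P); K,T=c["intrinsics"],c["camera_from_world"]
    q=(T[:3,:3]@P.T).T+T[:3,3]; q=q@K.T; return q[:,:2]/q[:,2:]
def g2w(g,P):
    x,y,a=g; P=np.atleast_2d(np.array(P,float)); c,s=np.cos(a),np.sin(a)
    return np.c_[x+c*P[:,0]-s*P[:,1], y+s*P[:,0]+c*P[:,1], P[:,2]+.006]
def bars():
    out=[]
    for sg in (1,-1):
        n=np.array([1,1])/2**.5; d=np.array([-1,1])/2**.5
        q=[n*.02+d*.058,n*.032+d*.058,n*.032-d*.008,n*.02-d*.008]
        out.append([[p[0],sg*p[1],.014] for p in q])
    return out
def pad(z=0): return [[.065,.095,z],[.065,-.095,z],[-.145,-.095,z],[-.145,.095,z]]
def cyl(x,y,r,h,z0=0):
    t=np.linspace(0,2*np.pi,40)
    return np.r_[np.c_[x+r*np.cos(t),y+r*np.sin(t),0*t+z0],np.c_[x+r*np.cos(t),y+r*np.sin(t),0*t+z0+h],np.c_[x+.7*r*np.cos(t),y+.7*r*np.sin(t),0*t+z0+h+.006]]
def redmask(im): # BGR
    b,g,r=[im[:,:,i].astype(int) for i in range(3)]
    return ((r>1.8*g)&(r>1.8*b)&(r>25)).astype(np.uint8)
def fitcyl(views,x0,r=.02,h=.06,z0=0):
    # views: (calib, mask) ; hull IoU
    def cost(p):
        c=0
        for cal,m in views:
            o=np.zeros_like(m); S=4
            hull=cv2.convexHull(proj(cal,cyl(p[0],p[1],r,h,z0)).astype(np.float32))
            cv2.fillPoly(o,[np.round(hull*16).astype(np.int32)],1,shift=4)
            c+=np.sum(o!=m)
        return c
    return minimize(cost,x0,method="Nelder-Mead",options=dict(initial_simplex=[x0,[x0[0]+.01,x0[1]],[x0[0],x0[1]+.01]],xatol=1e-4))
E
python3 - <<'E'
from h import *
ct,cs=optics.calibration("top"),optics.calibration("scene")
t=cv2.imread("pics/top0.png"); s=cv2.imread("pics/scene0.png")
px=(np.array([[27,117],[432,27],[568,468],[150,568]])+.5)/3.8-.5+[405,155]
f=least_squares(lambda g:(proj(ct,g2w(g,pad()))-px).ravel(),[.5,-.2,0])
print("guide",f.x,f.fun.round(1))
fr=f.x
for n,im,c in (("t",t,ct),("s",s,cs)):
    big=cv2.resize(im,None,fx=4,fy=4,interpolation=cv2.INTER_CUBIC)
    for poly in [pad()]+bars():
        cv2.polylines(big,[np.round((proj(c,g2w(fr,poly))+.5)*4).astype(int)],True,(255,0,255),1)
    o=np.round((proj(c,g2w(fr,[0,0,0]))+.5)*4).astype(int)[0]
    cv2.circle(big,tuple(map(int,o)),3,(255,0,0),-1)
    cv2.imwrite(f"pics/ov{n}.png",big[max(o[1]-300,0):o[1]+300,max(0,o[0]-400):o[0]+400][:600])
def comp(im,pt):
    m=redmask(im); m=cv2.morphologyEx(m,cv2.MORPH_CLOSE,np.ones((5,5),np.uint8)); n,l=cv2.connectedComponents(m); return (l==l[pt[1],pt[0]]).astype(np.uint8)
for nm,pt,ps,r,h in (("mid",(237,210),(390,208),.02,.06),("small",(288,224),(355,228),.015,.045),("big",(257,155),(422,235),.026,.08)):
    mt,ms=comp(t,pt),comp(s,ps)
    print(nm,mt.sum(),ms.sum())
    # initial via plane
    x0=least_squares(lambda p:(proj(ct,[p[0],p[1],h])-np.array(pt)).ravel(),[.4,.1]).x
    for v in ([(ct,mt)],[(cs,ms)],[(ct,mt),(cs,ms)]):
        o=fitcyl(v,x0,r,h); print(o.x.round(4),o.fun)
for nm,pt in (("white",(271,277)),("green",(166,291))):
    print(nm,least_squares(lambda p:(proj(ct,[p[0],p[1],.06])-np.array(pt)).ravel(),[.4,.1]).x.round(3))
E
```

```text
guide [ 0.60122627 -0.20397504  0.22419995] [-0.3 -0.5 -0.4 -0.8  0.9  0.9 -0.3  0.2]
mid 415 619
[0.593  0.2004] 298.0
[0.5873 0.1995] 125.0
[0.5874 0.1966] 427.0
small 225 367
[0.5685 0.1149] 152.0
[0.5671 0.1115] 74.0
[0.5664 0.1122] 233.0
big 726 1233
[0.679  0.1649] 542.0
[0.6771 0.1673] 186.0
[0.6763 0.1649] 735.0
white [0.478 0.137]
green [0.456 0.303]
```

View pics/ovt.png

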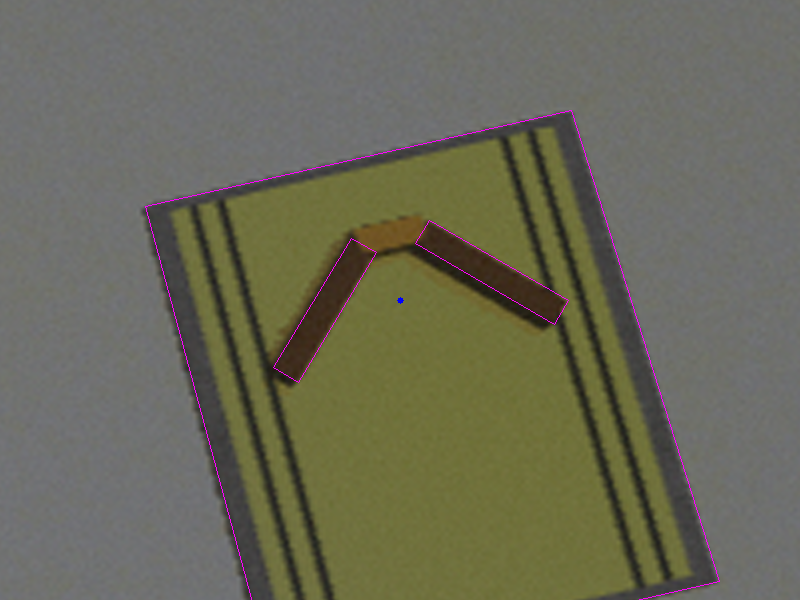

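View pics/ovs.png

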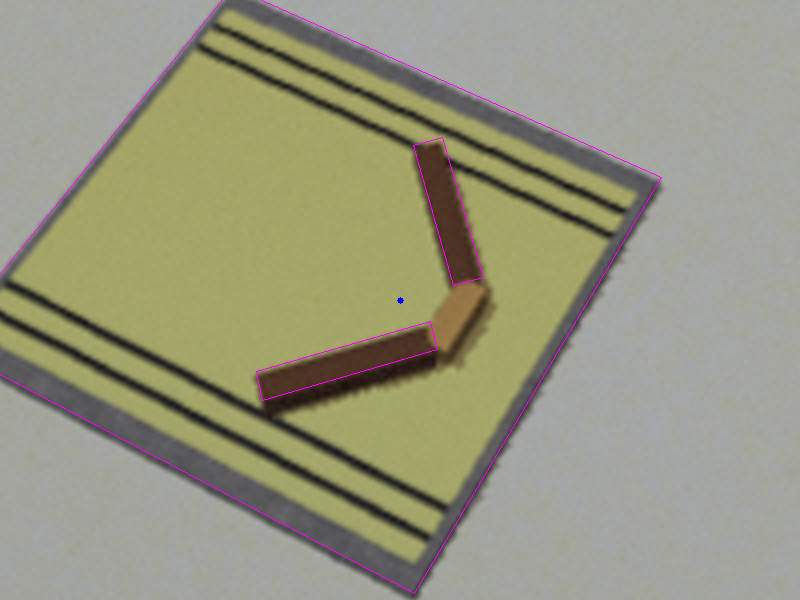

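Both overlays lie on the bars within about 1 px, so I'm taking the guide pose. The red mask missed the dark sides of the seals, so I'll loosen it.

Run:
```python
import h
from h import *
ct,cs=optics.calibration("top"),optics.calibration("scene")
t=cv2.imread("pics/top0.png"); s=cv2.imread("pics/scene0.png")
def rm(im):
    im=cv2.GaussianBlur(im,(3,3),0)
    b,g,r=[im[:,:,i].astype(int) for i in range(3)]
    return ((r-g>10)&(r>1.35*g)).astype(np.uint8)
def comp(im,pt):
    m=cv2.morphologyEx(rm(im),cv2.MORPH_CLOSE,np.ones((5,5),np.uint8)); n,l=cv2.connectedComponents(m); return (l==l[pt[1],pt[0]]).astype(np.uint8)
mt,ms=comp(t,(237,210)),comp(s,(390,208)); print(mt.sum(),ms.sum())
for v in ([(ct,mt)],[(cs,ms)],[(ct,mt),(cs,ms)]):
    for r in (.017,.02,.023):
        o=fitcyl(v,[.59,.198],r,.06); print(r,o.x.round(4),o.fun)
p=o.x
o=fitcyl([(ct,mt),(cs,ms)],[.59,.198]); 
for n,im,c in (("t",t,ct),("s",s,cs)):
    big=cv2.resize(im,None,fx=6,fy=6,interpolation=cv2.INTER_CUBIC)
    hull=cv2.convexHull(proj(c,cyl(*o.x,.02,.06)).astype(np.float32))
    cv2.polylines(big,[np.round((hull+.5)*6).astype(int)],True,(255,0,255),1)
    q=hull.mean((0,1))*6; q=q.astype(int); crop=big[q[1]-150:q[1]+150,q[0]-200:q[0]+200]
    cv2.imwrite(f"pics/m{n}.png",crop)
a=cv2.hconcat([cv2.imread("pics/mt.png"),cv2.imread("pics/ms.png")]);cv2.imwrite("pics/mm.png",a)
```

```text
551 632
0.017 [0.5901 0.1994] 55.0
0.02 [0.5893 0.1986] 167.0
0.023 [0.5844 0.1977] 338.0
0.017 [0.5893 0.1962] 31.0
0.02 [0.5864 0.1985] 111.0
0.023 [0.59  0.198] 259.0
0.017 [0.5886 0.1981] 107.0
0.02 [0.5869 0.1984] 287.0
0.023 [0.5861 0.201 ] 601.0
```

View pics/mm.png

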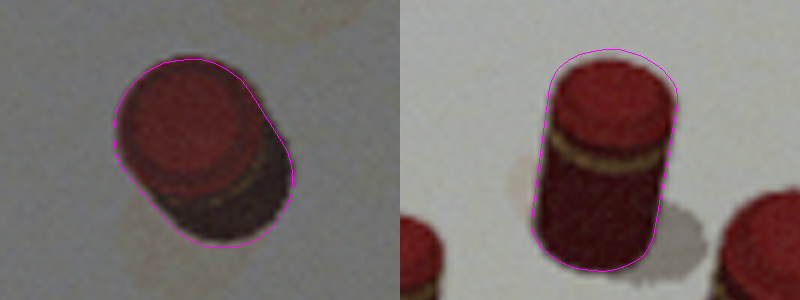

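Emit:
{"api": "carry_out", "payload": {"linear": [[0,0,0],[0,0,0],[0,0,0],[0,0,0],[0,0,0],[0,0,0],[0,0,0]], "twist": [-0.11,-0.11,-0.11,-0.11,-0.11,-0.098,0], "claw": [100,100,100,100,100,100,100]}}

```text
clock: 0.68
ee_pos: [0.2472, 0.5467, 0.4041]
ee_rot: [[-0.0, 0.974, 0.225], [-0.001, 0.225, -0.974], [-1.0, -0.001, 0.001]]
contact_force: [0.0, -0.9, -0.5]
grip_width: 1.002
```

```bash
cat >> h.py <<'E'
G=(.6012,-.2040,.2242)
def delta(p):
    s=robot.read_state(); R=s["ee_rot"]
    print("t",round(s["clock"],2),"pos",s["ee_pos"].round(4),"jaw deg",np.degrees(np.arctan2(R[1,2],R[0,2])).round(1),"tilt",R[:2,0].round(4),"j",s["joint_positions"].round(2),"F",s["contact_force"].round(1),"w",round(s["grip_width"],3))
    print("delta cm",(100*R.T@(np.array(p)-s["ee_pos"])).round(2))
E
python3 -c "
from h import *
delta([.588,.198,.28])"
```

```text
t 0.68 pos [0.2472 0.5467 0.4041] jaw deg -77.0 tilt [-0.0003 -0.001 ] j [ 1.48  0.04  0.08 -0.   -1.62  0.32] F [ 0.  -0.9 -0.5] w 1.002
delta cm [12.43 25.38 41.63]
```

Emit:
{"api": "carry_out", "payload": {"linear": [[0,1.0,1.6],[0,1.6,2.6],[0,1.6,2.6],[0,1.6,2.6],[0,1.6,2.6],[0,1.6,2.6],[0,1.6,2.6],[0,1.6,2.6],[0,1.6,2.6],[0,1.6,2.6]], "twist": [0,0,0,0,0,0,0,0,0,0], "claw": [100,100,100,100,100,100,100,100,100,100]}}

```text
clock: 1.52
ee_pos: [0.4536, 0.3357, 0.4045]
ee_rot: [[-0.0, 0.976, 0.218], [-0.0, 0.218, -0.976], [-1.0, -0.0, 0.0]]
contact_force: [1.0, 0.3, 0.2]
grip_width: 0.998
```

Emit:
{"api": "carry_out", "payload": {"linear": [[0,1.6,2.6],[0,1.6,2.6],[0,1.6,2.6],[0,1.6,2.6],[0,1.6,2.6],[2,0.6,1.0],[2,0,0],[2,0,0],[0,0,0],[0,0,0]], "twist": [0,0,0,0,0,0,0,0,0,0], "claw": [100,100,100,100,100,100,100,100,100,100]}}

```text
clock: 2.35
ee_pos: [0.5675, 0.2193, 0.3437]
ee_rot: [[-0.002, 0.976, 0.219], [-0.002, 0.219, -0.976], [-1.0, -0.002, 0.001]]
contact_force: [-0.0, 0.0, 0.7]
grip_width: 1.0
```

```bash
python3 -c "
from h import *
delta([.588,.198,.28])
cv2.imwrite('pics/w1.png',optics.grab_frame('wrist')[:,:,::-1])
c=optics.calibration('wrist')
for p in ([.588,.198,0],[.588,.198,.06]): print(proj(c,p))
cv2.imwrite('pics/t1.png',optics.grab_frame('top')[:,:,::-1])
"
```

```text
t 2.35 pos [0.5675 0.2193 0.3437] jaw deg -77.3 tilt [-0.0021 -0.002 ] j [ 0.7   0.07  0.    0.   -1.51  1.09] F [-0.   0.   0.7] w 1.0
delta cm [6.37 1.55 2.52]
[[347.8946181  197.49134212]]
[[354.07050794 213.10572041]]
```

View pics/w1.png

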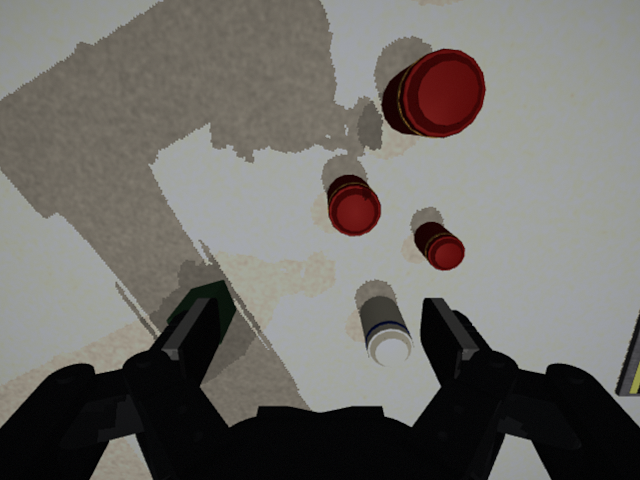

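The middle seal's top is at about (355,209) in the wrist view, against a predicted (354,213). I'll refine with a silhouette fit.

Run:
```python
from h import *
c=optics.calibration('wrist'); im=cv2.imread('pics/w1.png')
b,g,r=[cv2.GaussianBlur(im,(3,3),0)[:,:,i].astype(int) for i in range(3)]
m=((r-g>12)&(r>1.4*g)).astype(np.uint8); m=cv2.morphologyEx(m,cv2.MORPH_CLOSE,np.ones((7,7),np.uint8))
n,l=cv2.connectedComponents(m); m=(l==l[212,355]).astype(np.uint8)
for rr in (.019,.02,.021):
    o=fitcyl([(c,m)],[.59,.198],rr,.06); print(rr,o.x,o.fun,m.sum())
```

```text
0.019 [0.58990322 0.19819044] 57.0 2527
0.02 [0.58973536 0.19856477] 155.0 2527
0.021 [0.5898914  0.19925069] 383.0 2527
```

Emit:
{"api": "carry_out", "payload": {"linear": [[0,0.85,1.25],[0,0.85,1.25],[2,0,0],[2,0,0],[2,0,0],[2,0,0],[0,0,0],[0,0,0]], "twist": [0,0,0,0,0,0,0,0], "claw": [100,100,100,100,100,100,100,100]}}

```text
clock: 3.12
ee_pos: [0.5898, 0.1991, 0.2656]
ee_rot: [[0.0, 0.975, 0.221], [-0.001, 0.221, -0.975], [-1.0, 0.0, 0.001]]
contact_force: [0.7, -0.6, 1.1]
grip_width: 1.003
```

```bash
python3 -c "
from h import *
delta([.5895,.1985,.2])
cv2.imwrite('pics/w2.png',optics.grab_frame('wrist')[:,:,::-1])
c=optics.calibration('wrist')
print(proj(c,[.5895,.1985,.06]))
"
```

```text
t 3.12 pos [0.5898 0.1991 0.2656] jaw deg -77.2 tilt [ 0.0003 -0.0006] j [ 0.65  0.13 -0.08  0.   -1.37  1.15] F [ 0.7 -0.6  1.1] w 1.003
delta cm [ 6.56 -0.04  0.05]
[[321.74836464 275.83037404]]
```

View pics/w2.png

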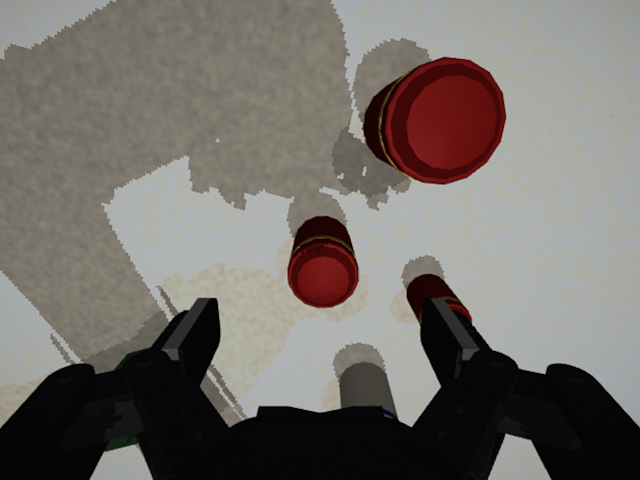

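The middle seal's top at (323,273) sits centred between the fingers, so I'll descend and grip.

Emit:
{"api": "carry_out", "payload": {"linear": [[1.5,0,0],[1.5,0,0],[1.5,0,0],[1.2,0,0],[0.8,0,0],[0,0,0],[0,0,0]], "twist": [0,0,0,0,0,0,0], "claw": [100,100,100,100,100,100,100]}}

```text
clock: 3.75
ee_pos: [0.59, 0.199, 0.2005]
ee_rot: [[0.001, 0.975, 0.222], [-0.0, 0.222, -0.975], [-1.0, 0.001, 0.0]]
contact_force: [0.2, 0.7, -0.5]
grip_width: 1.002
```

Emit:
{"api": "carry_out", "payload": {"linear": [[0,0,0],[0,0,0],[0,0,0],[0,0,0],[0,0,0],[0,0,0],[0,0,0],[0,0,0],[0,0,0],[0,0,0]], "twist": [0,0,0,0,0,0,0,0,0,0], "claw": [30,30,30,30,30,30,30,30,30,30]}}

```text
clock: 4.58
ee_pos: [0.5901, 0.199, 0.2007]
ee_rot: [[0.002, 0.975, 0.222], [0.0, 0.222, -0.975], [-1.0, 0.002, 0.0]]
contact_force: [0.0, -0.6, 5.2]
grip_width: 0.454
```

```bash
python3 -c "
from h import *
delta([.5895,.1985,.2])
cv2.imwrite('pics/s3.png',optics.grab_frame('scene')[120:300,260:500,::-1].repeat(3,0).repeat(3,1))
"
```

```text
t 4.58 pos [0.5901 0.199  0.2007] jaw deg -77.2 tilt [0.0016 0.0004] j [ 0.65  0.17 -0.15  0.   -1.25  1.15] F [ 0.  -0.6  5.2] w 0.454
delta cm [ 0.07 -0.07  0.03]
```

View pics/s3.png

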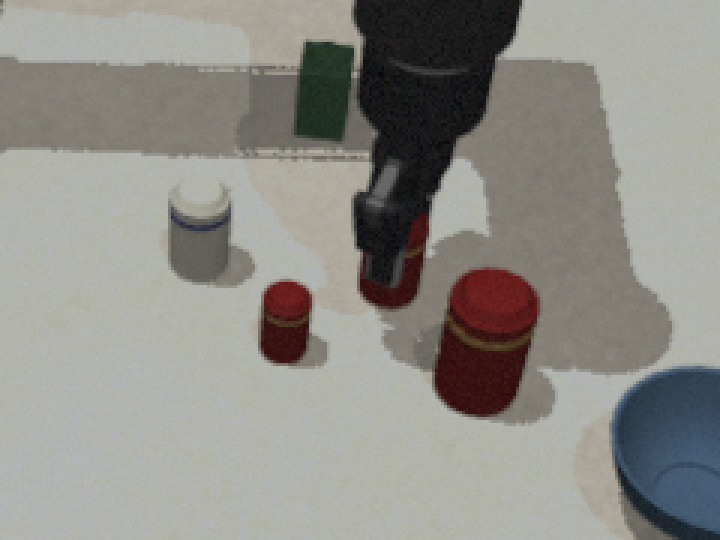

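The opening is 0.454 (38.6 mm), so the 40 mm seal is gripped, and the other seals haven't moved. Next is the lift.

Emit:
{"api": "carry_out", "payload": {"linear": [[-0.5,0,0],[-1.5,0,0],[-2,0,0],[-2,0,0],[-2,0,0],[-2,0,0],[-1.5,0,0],[-0.5,0,0],[0,0,0]], "twist": [0,0,0,0,0,0,0,0,0], "claw": [30,30,30,30,30,30,30,30,30]}}

```text
clock: 5.38
ee_pos: [0.5898, 0.199, 0.3203]
ee_rot: [[0.001, 0.975, 0.221], [0.001, 0.221, -0.975], [-1.0, 0.001, -0.001]]
contact_force: [0.1, 0.2, -3.0]
grip_width: 0.455
```

```bash
python3 -c "
from h import *
p=g2w(G,[-.042,0,0])[0]; print(p)
delta([p[0],p[1],.32])
"
```

```text
[ 0.56025116 -0.21333771  0.006     ]
t 5.38 pos [0.5898 0.199  0.3203] jaw deg -77.2 tilt [0.0007 0.0009] j [ 0.65  0.11  0.   -0.   -1.46  1.15] F [ 0.1  0.2 -3. ] w 0.455
delta cm [-1.000e-02 -1.200e+01  3.956e+01]
```

Emit:
{"api": "carry_out", "payload": {"linear": [[0,-0.3,1.0],[0,-0.6,2.0],[0,-0.8,2.6],[0,-0.8,2.6],[0,-0.8,2.6],[0,-0.8,2.6],[0,-0.8,2.6],[0,-0.8,2.6],[0,-0.8,2.6],[0,-0.8,2.6]], "twist": [0,0,0,0,0,0,0,0,0,0], "claw": [30,30,30,30,30,30,30,30,30,30]}}

```text
clock: 6.22
ee_pos: [0.5704, -0.051, 0.3174]
ee_rot: [[-0.003, 0.975, 0.221], [-0.0, 0.221, -0.975], [-1.0, -0.003, -0.001]]
contact_force: [0.1, 0.3, -2.2]
grip_width: 0.451
```

Emit:
{"api": "carry_out", "payload": {"linear": [[0,-0.8,2.6],[0,-0.8,2.6],[0,-0.8,2.6],[0,-0.8,2.6],[0,-0.8,2.6],[0,-0.5,1.8],[0,-0.2,1.0],[0,0,0],[0,0,0]], "twist": [0,0,0,0,0,0,0,0,0], "claw": [30,30,30,30,30,30,30,30,30]}}

```text
clock: 6.97
ee_pos: [0.56, -0.2142, 0.3181]
ee_rot: [[-0.002, 0.975, 0.22], [0.001, 0.22, -0.975], [-1.0, -0.002, -0.001]]
contact_force: [-0.1, -1.5, -4.0]
grip_width: 0.456
```

```bash
python3 -c "
from h import *
p=g2w(G,[-.042,0,0])[0]; print(p)
delta([p[0],p[1],.209])
cv2.imwrite('pics/w4.png',optics.grab_frame('wrist')[:,:,::-1])
c=optics.calibration('wrist')
print(proj(c,g2w(G,bars()[0])),proj(c,g2w(G,bars()[1])))
"
```

```text
[ 0.56025116 -0.21333771  0.006     ]
t 6.97 pos [ 0.56   -0.2142  0.3181] jaw deg -77.3 tilt [-0.0024  0.0007] j [-0.03  0.05 -0.06 -0.   -1.46  1.82] F [-0.1 -1.5 -4. ] w 0.456
delta cm [10.91  0.06 -0.06]
[[250.74599845 208.31932744]
 [239.23195663 197.73325207]
 [297.66758561 135.58941823]
 [309.23576209 147.36259421]] [[390.52454226 208.17283436]
 [402.03822639 197.55526609]
 [343.4614835  135.52723278]
 [331.90684763 147.33294775]]
```

View pics/w4.png

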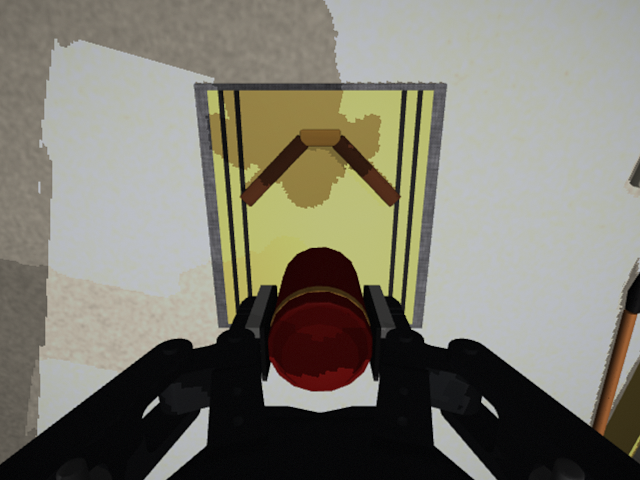

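The guide bars are predicted to within about 3 px of where they show, at (252,207) and (390,206), and the seal hangs centred on the guide axis. I'll lower it.

Emit:
{"api": "carry_out", "payload": {"linear": [[1,0,0],[2,0,0],[2,0,0],[2,0,0],[2,0,0],[1,0,0],[0.5,0,0],[0,0,0],[0,0,0]], "twist": [0,0,0,0,0,0,0,0,0], "claw": [30,30,30,30,30,30,30,30,30]}}

```text
clock: 7.77
ee_pos: [0.5607, -0.2137, 0.2156]
ee_rot: [[0.001, 0.975, 0.222], [-0.001, 0.222, -0.975], [-1.0, 0.001, 0.001]]
contact_force: [-0.4, -0.1, -1.7]
grip_width: 0.454
```

```bash
python3 -c "
from h import *
p=g2w(G,[-.042,0,0])[0]
delta([p[0],p[1],.2067])
"
```

```text
t 7.77 pos [ 0.5607 -0.2137  0.2156] jaw deg -77.2 tilt [ 0.001  -0.0007] j [-0.03  0.1  -0.2   0.   -1.27  1.82] F [-0.4 -0.1 -1.7] w 0.454
delta cm [ 0.89 -0.04 -0.05]
```

Emit:
{"api": "carry_out", "payload": {"linear": [[0.4,0,0],[0.3,0,0],[0,0,0],[0,0,0]], "twist": [0,0,0,0], "claw": [30,30,30,30]}}

```text
clock: 8.1
ee_pos: [0.5604, -0.2139, 0.2079]
ee_rot: [[0.0, 0.975, 0.221], [-0.0, 0.221, -0.975], [-1.0, 0.0, 0.0]]
contact_force: [1.1, -0.0, -1.4]
grip_width: 0.457
```

Emit:
{"api": "carry_out", "payload": {"linear": [[0.1,0,0],[0,0,0],[0,0,0]], "twist": [0,0,0], "claw": [30,30,30]}}

```text
clock: 8.35
ee_pos: [0.5604, -0.2139, 0.2068]
ee_rot: [[0.0, 0.975, 0.221], [-0.0, 0.221, -0.975], [-1.0, 0.0, 0.0]]
contact_force: [0.1, 0.5, -1.2]
grip_width: 0.454
```

Emit:
{"api": "carry_out", "payload": {"linear": [[0.1,0,0],[0,0,0],[0,0,0]], "twist": [0,0,0], "claw": [30,30,30]}}

```text
clock: 8.6
ee_pos: [0.5605, -0.2139, 0.2067]
ee_rot: [[0.001, 0.975, 0.222], [-0.001, 0.222, -0.975], [-1.0, 0.0, 0.001]]
contact_force: [-2.9, 1.5, 4.8]
grip_width: 0.459
```

The seal is on the paper (+4.8 N at z = 0.2067). Now I'll slide it towards home.

Emit:
{"api": "carry_out", "payload": {"linear": [[0,0.3,0],[0,0.6,0],[0,0.6,0],[0,0.6,0],[0,0.6,0],[0,0.5,0],[0,0.3,0],[0,0,0],[0,0,0]], "twist": [0,0,0,0,0,0,0,0,0], "claw": [30,30,30,30,30,30,30,30,30]}}

```text
clock: 9.35
ee_pos: [0.595, -0.2066, 0.2067]
ee_rot: [[0.001, 0.975, 0.221], [-0.002, 0.221, -0.975], [-1.0, 0.0, 0.002]]
contact_force: [-1.7, -0.8, 5.1]
grip_width: 0.456
```

```bash
python3 -c "
from h import *
p=g2w(G,[0,0,0])[0]
delta([p[0],p[1],.2067])
cv2.imwrite('pics/w5.png',optics.grab_frame('wrist')[:,:,::-1])
"
```

```text
t 9.35 pos [ 0.595  -0.2066  0.2067] jaw deg -77.2 tilt [ 0.0009 -0.0017] j [-0.02  0.18 -0.13  0.   -1.26  1.81] F [-1.7 -0.8  5.1] w 0.456
delta cm [ 0.    0.67 -0.12]
```

View pics/w5.png

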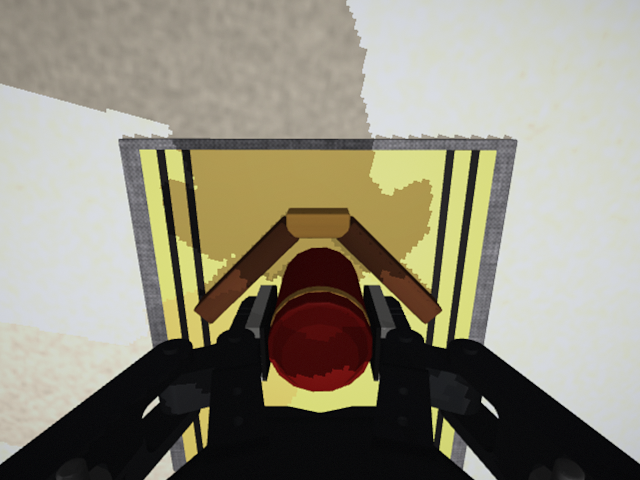

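The seal is centred on the stop (column 319 against 318) with about 7 mm left, so I'll creep in.

Emit:
{"api": "carry_out", "payload": {"linear": [[0,0.2,0],[0,0.2,0],[0,0,0],[0,0,0]], "twist": [0,0,0,0], "claw": [30,30,30,30]}}

```text
clock: 9.73
ee_pos: [0.5985, -0.2058, 0.2068]
ee_rot: [[0.0, 0.975, 0.221], [-0.002, 0.221, -0.975], [-1.0, -0.0, 0.002]]
contact_force: [-4.9, -1.8, 7.2]
grip_width: 0.453
```

Emit:
{"api": "carry_out", "payload": {"linear": [[0,0.15,0],[0,0,0],[0,0,0]], "twist": [0,0,0], "claw": [30,30,30]}}

```text
clock: 9.98
ee_pos: [0.5999, -0.2055, 0.2068]
ee_rot: [[-0.0, 0.975, 0.221], [-0.002, 0.221, -0.975], [-1.0, -0.0, 0.002]]
contact_force: [-4.9, -1.8, 6.8]
grip_width: 0.452
```

Emit:
{"api": "carry_out", "payload": {"linear": [[0,0.1,0],[0,0,0],[0,0,0]], "twist": [0,0,0], "claw": [30,30,30]}}

```text
clock: 10.23
ee_pos: [0.6008, -0.2053, 0.2067]
ee_rot: [[-0.0, 0.975, 0.221], [-0.002, 0.221, -0.975], [-1.0, -0.001, 0.001]]
contact_force: [-5.2, -1.8, 6.8]
grip_width: 0.456
```

Emit:
{"api": "carry_out", "payload": {"linear": [[0,0.1,0],[0,0,0],[0,0,0]], "twist": [0,0,0], "claw": [30,30,30]}}

```text
clock: 10.48
ee_pos: [0.6018, -0.2051, 0.2068]
ee_rot: [[-0.0, 0.975, 0.221], [-0.002, 0.221, -0.975], [-1.0, -0.001, 0.001]]
contact_force: [-4.8, -0.6, 6.9]
grip_width: 0.452
```

Emit:
{"api": "carry_out", "payload": {"linear": [[0,0.1,0],[0,0,0],[0,0,0]], "twist": [0,0,0], "claw": [30,30,30]}}

```text
clock: 10.73
ee_pos: [0.6027, -0.2049, 0.2068]
ee_rot: [[-0.001, 0.975, 0.221], [-0.002, 0.221, -0.975], [-1.0, -0.001, 0.001]]
contact_force: [-4.8, -1.2, 6.8]
grip_width: 0.455
```

```bash
python3 -c "
from h import *
p=g2w(G,[0,0,0])[0]
delta([p[0],p[1],.2067])
cv2.imwrite('pics/w6.png',optics.grab_frame('wrist')[:,:,::-1])
"
```

```text
t 10.73 pos [ 0.6027 -0.2049  0.2068] jaw deg -77.2 tilt [-0.0006 -0.0016] j [-0.01  0.2  -0.11  0.   -1.27  1.81] F [-4.8 -1.2  6.8] w 0.455
delta cm [ 0.01 -0.12 -0.12]
```

View pics/w6.png

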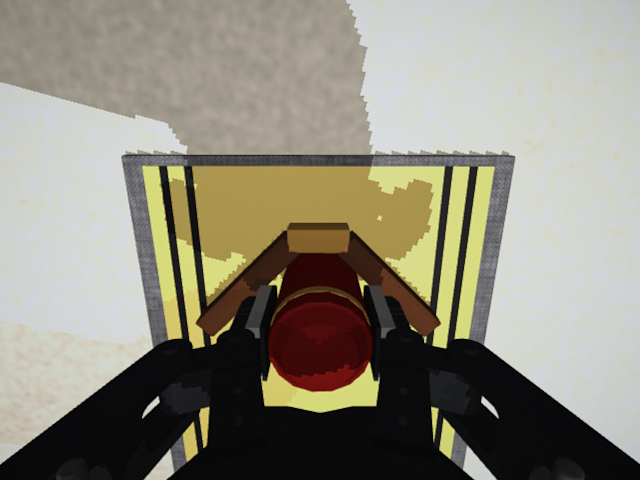

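Only friction so far; the seal looks nearly on the stop. I'll continue in 1 mm steps until the force rises.

Emit:
{"api": "carry_out", "payload": {"linear": [[0,0.1,0],[0,0,0],[0,0,0]], "twist": [0,0,0], "claw": [30,30,30]}}

```text
clock: 11.03
ee_pos: [0.6032, -0.2048, 0.2068]
ee_rot: [[-0.002, 0.975, 0.221], [-0.002, 0.221, -0.975], [-1.0, -0.003, 0.001]]
contact_force: [-9.1, -2.0, 9.3]
grip_width: 0.45
```

Emit:
{"api": "carry_out", "payload": {"linear": [[0,0.1,0],[0,0,0],[0,0,0]], "twist": [0,0,0], "claw": [30,30,30]}}

```text
clock: 11.28
ee_pos: [0.6037, -0.2048, 0.2069]
ee_rot: [[-0.004, 0.975, 0.221], [-0.002, 0.221, -0.975], [-1.0, -0.004, 0.001]]
contact_force: [-11.5, -1.5, 10.2]
grip_width: 0.451
```

The force rose to about 12 N, so the seal is against the guide. I'll open the gripper.

Emit:
{"api": "carry_out", "payload": {"linear": [[0,0,0],[0,0,0],[0,0,0],[0,0,0],[0,0,0],[0,0,0],[0,0,0],[0,0,0]], "twist": [0,0,0,0,0,0,0,0], "claw": [48,52,60,70,80,90,90,90]}}

```text
clock: 11.95
ee_pos: [0.6048, -0.2038, 0.2057]
ee_rot: [[0.0, 0.975, 0.221], [-0.0, 0.221, -0.975], [-1.0, 0.0, 0.0]]
contact_force: [-0.5, 0.2, 0.0]
grip_width: 0.9
```

Emit:
{"api": "carry_out", "payload": {"linear": [[-1,0,0],[-2,0,0],[-3,0,0],[-3,0,0],[-3,0,0],[-2,0,0],[-1,0,0],[0,0,0],[0,0,0]], "twist": [0,0,0,0,0,0,0,0,0], "claw": [90,90,90,90,90,90,90,90,90]}}

```text
clock: 12.7
ee_pos: [0.6047, -0.2037, 0.3552]
ee_rot: [[-0.0, 0.975, 0.221], [0.001, 0.221, -0.975], [-1.0, 0.0, -0.001]]
contact_force: [-0.2, 0.3, -1.1]
grip_width: 0.898
```

Run:
```python
from h import *
delta([.6,-.2,.2])
cv2.imwrite('pics/w7.png',optics.grab_frame('wrist')[:,:,::-1])
cv2.imwrite('pics/s7.png',optics.grab_frame('scene')[:,:,::-1])
c=optics.calibration('wrist')
cv=cv2.imread('pics/w7.png');b,g,r=[cv2.GaussianBlur(cv,(3,3),0)[:,:,i].astype(int) for i in range(3)]
m=((r-g>12)&(r>1.9*g)&(g<60)).astype(np.uint8); print(m.sum())
cyh=cv2.convexHull(proj(c,cyl(G[0],G[1],.02,.06,.006)).astype(np.float32))
o=cv.copy(); cv2.polylines(o,[np.round(cyh).astype(int)],True,(255,0,255),1)
for p in bars(): cv2.polylines(o,[np.round(proj(c,g2w(G,p))).astype(int)],True,(255,255,0),1)
q=cyh.mean((0,1)).astype(int);print(q)
y0,x0=max(0,q[1]-120),max(0,q[0]-150)
cv2.imwrite('pics/w7o.png',cv2.hconcat([cv2.resize(k[y0:y0+240,x0:x0+300],(400,320),interpolation=cv2.INTER_CUBIC) for k in (cv,o)]))
cv2.imwrite('pics/s7c.png',cv2.resize(cv2.imread('pics/s7.png')[260:440,130:370],None,fx=3.3,fy=3.3,interpolation=cv2.INTER_CUBIC))
```

```text
t 12.7 pos [ 0.6047 -0.2037  0.3552] jaw deg -77.2 tilt [-0.0001  0.0006] j [-0.01  0.14  0.1  -0.   -1.53  1.81] F [-0.2  0.3 -1.1] w 0.898
delta cm [15.52 -0.38 -0.45]
2499
[320 226]
```

View pics/w7o.png

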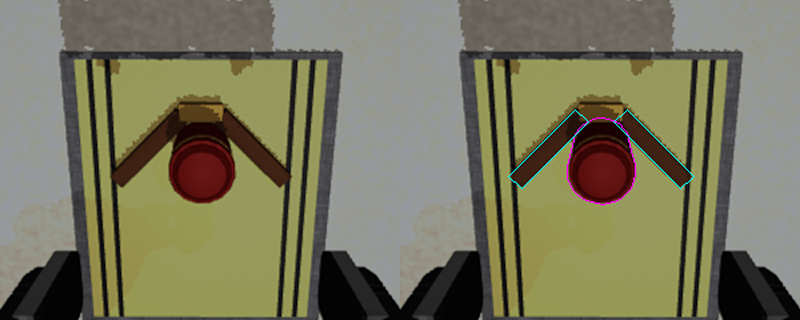

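View pics/s7c.png

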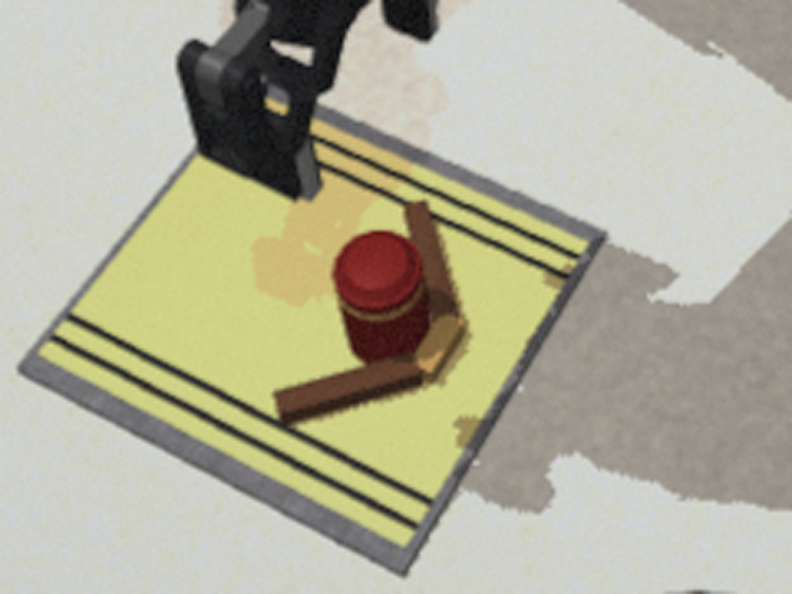

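The wrist overlay of a seal at home coincides with the actual seal to within about 1 px, and the seal is upright against the bars and stop. Last, I'll check the bystanders in the top view.

Run:
```python
from h import *
a=cv2.imread('pics/scene0.png');im=optics.grab_frame('scene')[:,:,::-1].copy()
t=cv2.imread('pics/top0.png');t2=optics.grab_frame('top')[:,:,::-1].copy()
k=lambda q,b:cv2.resize(q[b[0]:b[1],b[2]:b[3]],(390,290),interpolation=cv2.INTER_CUBIC)
B=(125,220,300,428);C=(240,320,140,290)
cv2.imwrite('pics/cmp.png',cv2.vconcat([cv2.hconcat([k(a,B),k(im,B)]),cv2.hconcat([k(t,C),k(t2,C)])]))
```

```text
(no output)
```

View pics/cmp.png

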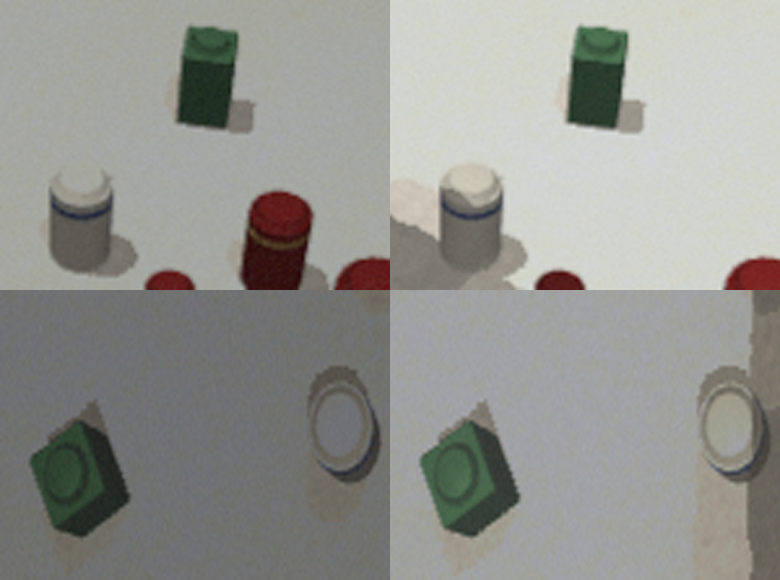

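The white and green seals are unmoved (before on the left, after on the right). Handing in.

```bash
python3 -c "
from station import robot
print(robot.hand_in())"
```

```text
the job is handed in; nothing more can be done
None
```

The red seal is in its seat and released, and the job is handed in; no verdict was reported. I gripped the middle-sized seal (38.6 mm opening), set it on the paper about 42 mm short of home, slid it in while held, then let go and lifted the gripper clear.

- **Push home:** The force rose from about 5 N of sliding friction to about 12 N at the end, so the seal was pressing on the guide.
- **Seat:** After release, the wrist image matched the outline of a fully-home seal to about 1 px (roughly 1 mm). The seal stands upright against both bars and the stop.
- **Bystanders:** The white and green seals look unmoved in before-and-after pictures from the scene and top cameras.
- **Time and contact:** The arm finished at about 12.8 s, with the gripper about 15 cm above where it released the seal and touching nothing.
- **Disagreements:** The scene-camera overlay of the guide was off by about 1 px (roughly 2 mm). Contact also came 1–2 mm past my estimate of home; both are within the calibration error.

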